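Put the spare blades away in the push-to-open drawer

TASK

Press the orange button on top of the green case so that its hidden drawer springs open, then lay the small yellow blade packet flat inside the drawer and let go. Leave the drawer open, and leave the larger white staple packet where it is.

Things in the scene. Friction and masses are not known exactly. Their poses are not given: they have to be found in the camera images.
- latch_button_top (a point): Centre of the top face of the orange push button (32 mm across, top 84 mm above the table) in a black collar 12 mm high on top of a fixed green case. The case is 180 mm deep, 160 wide, 60 high; the button is on its middle line, 45 mm behind the front face. Axes are the case's: x from its front to its back, z up.
- latch_button (a joint): Travel of the button: 0 up, 0.008 m fully down. A spring resists with 1.5 N at the start and 5 N at full travel and lifts it again. From 4 mm down the catch lets the drawer go; a longer press does no harm.
- drawer (a joint): How far the drawer is out: 0 shut (flush with the case front, no handle), 0.11 m fully out. Once released, a damped spring pushes it out along -x of the case in about 1 s and keeps it out with about 1 N; it cannot be pulled open before.
- drawer_floor (a point): Point on the drawer's floor (13.5 mm above the table), on its middle line; moves with the drawer, axes as the case's. With the drawer out it is the middle of the uncovered floor: 102 mm along x (drawer front to case front) by 132 mm along y. White side walls rise 23 mm, the green drawer front 39 mm above the floor; the case behind is 60 mm high.
- blade_pack_mid (a point): Centre (half-way up) of the small yellow blade packet, a stiff carton of 32 x 60 x 14 mm (x, y, z of its own axes) lying flat on the table; about 40 g. Grasp it across its 32 mm side (its x axis).
- staple_pack: The larger white packet of staples, 55 x 100 x 38 mm (x, y, z); origin at the centre of its underside. To be left alone.
Things that resemble listed ones, but are neither listed nor needed, are in the scene too. What is shaped like the part that bears blade_pack_mid but black or grey is not meant.

How it is judged:
On the way, in this order (a step that is already met when the one before it is completed fails the run):
1. the orange button is pressed down (more than 3 mm) (value of joint latch_button above 0.003 m).
2. the drawer has sprung open (more than 90 mm out) (value of joint drawer above 0.09 m), for 0.2 s.
At the end, for the whole second after the job is handed in: The drawer is at least 85 mm out, the yellow blade packet lies at rest on the drawer's floor within its walls, flat to 10 degrees, and the staple packet is within 30 mm of where it stood (value of joint drawer above 0.085 m and x of blade_pack_mid in the frame of drawer_floor between -0.051 and 0.1 m and y of blade_pack_mid in the frame of drawer_floor between -0.066 and 0.066 m and z of blade_pack_mid in the frame of drawer_floor between 0.003 and 0.012 m and angle between blade_pack_mid's own z axis and vertical below 0.17 rad and linear speed of blade_pack below 0.02 m/s and distance of staple_pack from where it was at the start of the episode below 0.03 m); the robot touches nothing.
It also fails if it takes over 54 s, if anything falls off the work surface, if the arm or the gripper's body presses on something with over 40 N, if the wrist force passes 120 N, or if a joint passes its speed limit or range.

ROBOT

A 7-joint arm with a two-finger parallel gripper is mounted at the origin on a cart in front of the work surface, level with it; the furniture and walls round the work are solid. World frame = base frame: x ahead of the robot, y to its left, z up, the work surface at z = 0. Lengths are in m, angles in rad, forces in N, time in s.
With the tool pointing down it reaches from about 0.425 to 0.925 m from the base axis. Payload 6.8 kg.
Tool frame: the origin (TCP) lies midway between the tips of the shut fingers; the grasp point (between the pads) lies 19 mm behind it; z points along the fingers, y is the line along which they close (so a half turn about z gives the same grasp; the last joint's range is limited). The gripper opens to 85 mm and grips with 20 to 120 N. Pads are 22 mm wide; open, the fingers measure 114 mm over their backs; the gripper's body (76 mm by 85 mm) begins 54 mm behind the grasp point. The pads swing forward as they close: fully open they stand 13 mm farther back than shut.
Start: joints at [-1.213, 0.477, 0.022, 1.555, -0.011, 1.109, -0.083], TCP at [0.303, 0.603, 0.231] pointing down, gripper open.
Joint ranges: [-2.96, 2.96], [-0.34, 2.1], [-1.41, 1.46], [0.24, 2.44], [-1.37, 4.51], [0.17, 1.92], [-2.96, 2.96]. Speed limits (rad/s): [2.39, 2.39, 3.14, 3.14, 3.14, 3.14, 3.14].

INTERFACE

Orientations are given as a unit quaternion [w, x, y, z].
In Python, from station import * gives the robot as it stands. The module is installed in compiled form; this text tells all that it offers.
- The arm moves only by the shell command python3 -m jog 'ROWS' [OPENING] [FORCE]. ROWS is JSON, a list of rows, each an object of numbers: "x", "y", "z": the shift along the tool's x, y, z in m; "ax", "ay", "az": the turn, a rotation vector about the tool's x, y, z in rad. In form: [{"x": .., "y": .., "z": .., "ax": .., "ay": .., "az": ..}, ...]. A call has 1 to 12 rows; each row is the pose to reach, as a shift and turn from the pose commanded when the call began, along the tool's axes at that moment; what a row does not reach only later rows make up. A row lasts 1/10 s, in which the tool goes at most 50 mm and 8.59 degrees, less where a joint would pass 70% of its speed; a pose out of reach is approached as far as the arm can. A call with a gripper value outside its range is refused whole. OPENING is the opening, from 0 (shut) to 1 (fully open), set as the call begins (- or left out, the last holds). The fingers move at their own pace and stop on an object; FORCE is the grip in N (left out, the last holds). Time passes only in rows, so rows that repeat a pose let the fingers close. It gives the time, the measured TCP pose, the force, the opening and the grip force at its end, in the units of the state.
- get_obs(): the state, without advancing time (a new reading comes with each control period).
- read_camera(name): name is "scene" or "top" or "wrist"; returns the picture (420x560x3 uint8, red, green, blue); there is no depth.
- camera_params(name): a dict with "K" (3x3 intrinsics, pixels), "D" ([k1, k2, p1, p2, k3] as OpenCV has them; the pictures are not rectified), "origin" and "attitude" of the camera in the world. Camera axes: x right, y up, looking along -z (the intrinsics and any distortion apply to the point x, -y, -z); pixel columns grow to the right and rows downward; lengths in m; the calibration is good to about 2 mm. A picture is of the moment at which its call begins: read the wrist's pose just before it. camera_params takes no time and is no camera call; for the wrist camera it gives the pose at the moment of the call.
- hand_in(): hands the job in; it is judged then, once.
The state is a dict: "t": time; "q": joint angles; "joint_vel": joint speeds; "joint_torque": joint torques, N m; "eef_pos": TCP position; "tool_rot": TCP orientation; "contact_force": force on the tool from outside, world axes, zero at the start; "torque": the same for the moment, N m; "gripper_width": opening from 0.0 (shut) to 1.0 (fully open); "grasp_force": force on a finger pad.
Only numpy, scipy, OpenCV 4.12 (cv2) and the standard library are available. Lean on these libraries where they do the work, as an engineer would, in place of code of your own. Each camera call takes 0.05 s, during which the arm holds its last target. There are 200 camera calls.

## Working session

There is one attempt and no reset: what is moved stays moved. The work goes in short steps, Python scripts to look and compute and a shell command to move; the robot and the scene stay as the last step left them, time stands still between calls to the robot, and variables do not carry over. Pictures are saved under pics/ and viewed, at most 10 in all, crops included, and the job is handed in when it is done.

```bash
mkdir -p pics
cat > h.py <<'E'
from station import *
import numpy as np, cv2
from scipy.spatial.transform import Rotation as R
def rot(q): q=np.array(q,float); return R.from_quat(q[[1,2,3,0]]).as_matrix() if q.size==4 else q.reshape(3,3)
def par(n):
    p=camera_params(n); a=np.array(p["attitude"],float); return np.array(p["K"],float),np.array(p["D"],float),np.array(p["origin"],float),rot(a)
def rays(P,px):
    K,D,o,A=P
    u=cv2.undistortPoints(np.array(px,float).reshape(-1,1,2),K,D).reshape(-1,2)
    return np.c_[u[:,0],-u[:,1],-np.ones(len(u))]@A.T
def plane(P,px,z):
    d=rays(P,px); return P[2]+d*((z-P[2][2])/d[:,2])[:,None]
def tri(Ps,pxs):
    M=np.zeros((3,3));b=np.zeros(3);L=[]
    for P,px in zip(Ps,pxs):
        d=rays(P,[px])[0];d/=np.linalg.norm(d);Q=np.eye(3)-np.outer(d,d);M+=Q;b+=Q@P[2];L.append((Q,P[2]))
    x=np.linalg.solve(M,b); return x,[np.linalg.norm(Q@(x-o)) for Q,o in L]
def save(n,im): cv2.imwrite(n,im[:,:,::-1])
E
python3 - <<'E'
from h import *
s=get_obs();print(s["t"],s["eef_pos"],s["tool_rot"],s["gripper_width"])
for n in("scene","top"):
    im=read_camera(n);save(f"pics/{n}0.png",im);np.save(f"{n}0.npy",im);print(n,par(n)[2],-par(n)[3][:,2])
a=cv2.imread("pics/scene0.png");b=cv2.imread("pics/top0.png")
E
```

```text
0.0 [0.30288711 0.60255565 0.23029023] [-1.38885835e-04  2.30781071e-01  9.73005261e-01 -9.16566263e-04] 1.0004950980338332
scene [-0.2395639   0.80163325  0.73134553] [ 0.61672815 -0.61047113 -0.49696216]
top [0.41298052 0.0121223  1.03104767] [ 0.14469552 -0.00462598 -0.98946542]
```

View pics/scene0.png

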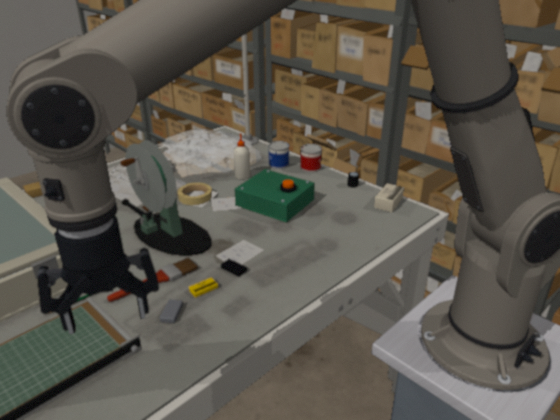

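View pics/top0.png

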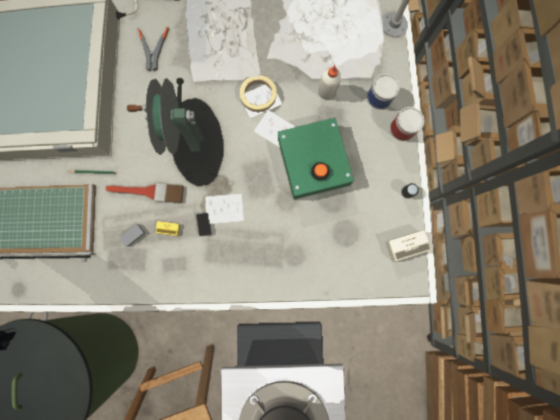

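The top picture shows the green case around (316,158), its orange button at (320,171), and the staple packet at (408,246). Three things could be the blade packet: grey (133,235), yellow (167,228) and black (204,224). Only the yellow one fits the text. Next I'll measure it and confirm with a crop.

Run:
```python
from h import *
def blob(m,near=None):
    n,l,s,c=cv2.connectedComponentsWithStats(m.astype(np.uint8)); 
    k=[i for i in range(1,n) if s[i,4]>25]
    k=min(k,key=lambda i:np.hypot(*(c[i]-near))); return l==k,c[k],s[k,4]
I={n:np.load(f"{n}0.npy") for n in("scene","top")};P={n:par(n) for n in I}
near={"scene":dict(y=(204,287),o=(288,185),g=(275,195)),"top":dict(y=(167,228),o=(320,171),g=(316,158))}
C={};M={}
for n,im in I.items():
    h=cv2.cvtColor(im,cv2.COLOR_RGB2HSV).astype(int);H,S,V=h[...,0],h[...,1],h[...,2]
    for k,m in dict(y=(H>20)&(H<35)&(S>130)&(V>90),o=(H<16)&(S>180)&(V>120),g=(H>60)&(H<95)&(S>110)).items():
        M[n,k],C[n,k],a=blob(m,near[n][k]);print(n,k,C[n,k],a)
for k in "yo": print(k,tri([P["top"],P["scene"]],[C["top",k],C["scene",k]]))
def rect(m):
    c=max(cv2.findContours(m.astype(np.uint8),0,2)[0],key=cv2.contourArea);return c,cv2.boxPoints(cv2.minAreaRect(c))
# yellow in top: footprint at z=.014
for k,z in(("y",.014),("g",.06)):
    m=cv2.morphologyEx(M["top",k].astype(np.uint8),cv2.MORPH_CLOSE,np.ones((9,9)))
    c,_=rect(m)
    w=plane(P["top"],c.reshape(-1,2),z)[:,:2].astype(np.float32)
    r=cv2.minAreaRect(w*1000);print(k,r,cv2.boxPoints(r).round(0).tolist())
print("button plane",plane(P["top"],[C["top","o"]],.084),plane(P["scene"],[C["scene","o"]],.084))
print("staple",plane(P["top"],[(408,246)],.03))
im=I["top"][120:270,100:360];save("pics/crop0.png",cv2.resize(im,None,fx=3,fy=3,interpolation=cv2.INTER_CUBIC))
```

```text
scene y [202.77313433 286.88059701] 335
scene o [287.19672131 182.81967213] 61
scene g [273.58004926 195.48316913] 2436
top y [167.40692641 228.0952381 ] 231
top o [320.52212389 169.69026549] 113Traceback (most recent call last):
  File "<stdin>", line 12, in <module>
  File "<stdin>", line 5, in blob
ValueError: min() iterable argument is empty
```

```bash
cat > m.py <<'E'
from h import *
def blob(m,near=None):
    n,l,s,c=cv2.connectedComponentsWithStats(m.astype(np.uint8)); 
    k=[i for i in range(1,n) if s[i,4]>25]
    k=min(k,key=lambda i:np.hypot(*(c[i]-near))); return l==k,c[k],s[k,4]
def masks(im):
    h=cv2.cvtColor(im,cv2.COLOR_RGB2HSV).astype(int);H,S,V=h[...,0],h[...,1],h[...,2]
    return dict(y=(H>20)&(H<35)&(S>130)&(V>90),o=(H<16)&(S>170)&(V>120),g=(H>55)&(H<100)&(S>90))
def rectw(P,m,z):
    m=cv2.morphologyEx(m.astype(np.uint8),cv2.MORPH_CLOSE,np.ones((9,9)))
    c=max(cv2.findContours(m,0,2)[0],key=cv2.contourArea)
    r=cv2.minAreaRect((plane(P,c.reshape(-1,2),z)[:,:2]*1000).astype(np.float32));return r,cv2.boxPoints(r).round(0).tolist()
E
python3 - <<'E'
from m import *
I={n:np.load(f"{n}0.npy") for n in("scene","top")};P={n:par(n) for n in I}
near={"scene":dict(y=(204,287),o=(288,185),g=(275,195)),"top":dict(y=(167,228),o=(320,171),g=(316,158))}
print(I["top"][150,300],I["top"][170,340])
C={};M={}
for n,im in I.items():
    for k,m in masks(im).items():
        if n=="top" and k=="g": m=(im[...,1].astype(int)-im[...,0]>25)
        M[n,k],C[n,k],a=blob(m,near[n][k]);print(n,k,C[n,k],a)
for k in "yo": print(k,tri([P["top"],P["scene"]],[C["top",k],C["scene",k]]))
for k,z in(("y",.014),("g",.06)): print(k,rectw(P["top"],M["top",k],z))
print("button plane",plane(P["top"],[C["top","o"]],.084),plane(P["scene"],[C["scene","o"]],.084))
print("staple",plane(P["top"],[(408,246)],.03))
im=I["top"][120:270,100:360];save("pics/crop0.png",cv2.resize(im,None,fx=3,fy=3,interpolation=cv2.INTER_CUBIC))
E
```

```text
[ 83 139 105] [ 80 134  98]
scene y [202.77313433 286.88059701] 335
scene o [287.19672131 182.81967213] 61
scene g [273.7156979  195.31633057] 2529
top y [167.40692641 228.0952381 ] 231
top o [320.48387097 169.64516129] 124
top g [314.24652505 155.72672436] 3813
y (array([0.51917792, 0.29578148, 0.00807588]), [np.float64(0.0012711007946083239), np.float64(0.0012711007946081937)])
o (array([ 0.65029985, -0.11202007,  0.0802174 ]), [np.float64(0.0008915115908336512), np.float64(0.0008915115908337513)])
y (((517.82275390625, 293.5144348144531), (58.114383697509766, 28.629627227783203), 80.67208099365234), [[499.0, 267.0], [527.0, 263.0], [537.0, 320.0], [508.0, 325.0]])
g (((691.48046875, -101.77021026611328), (180.8871307373047, 161.30039978027344), 12.576295852661133), [[586.0, -43.0], [621.0, -200.0], [797.0, -161.0], [762.0, -3.0]])
button plane [[ 0.6486705  -0.11209836  0.084     ]] [[ 0.64591319 -0.10625356  0.084     ]]
staple [[ 0.4519232  -0.34061539  0.03      ]]
```

View pics/crop0.png

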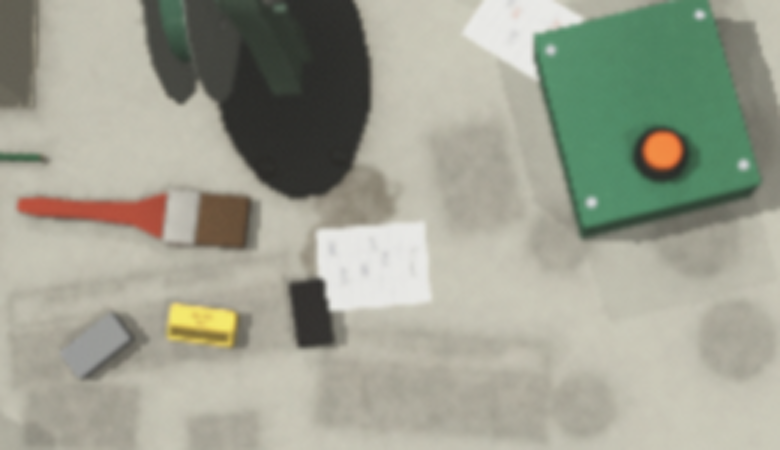

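The crop confirms the yellow carton at crop (202,325), with the grey and black decoys either side of it. The case is yawed about 12.6°. The button is at (0.648, -0.112) and measures about 80 mm high against the stated 84, so it's consistent. Now I'll move above the button with the gripper shut.

```bash
cat > d.py <<'E'
import sys
from h import *
# usage: d.py x y z toolYangle_deg -> delta in tool axes
x,y,z,a=map(float,sys.argv[1:5]);a=np.radians(a);s=get_obs();T=rot(s["tool_rot"])
Y=np.array([np.cos(a),np.sin(a),0]);Z=np.array([0,0,-1.]);G=np.c_[np.cross(Y,Z),Y,Z]
print(s["t"],s["eef_pos"].round(4),"shift",(T.T@(np.array([x,y,z])-s["eef_pos"])).round(4),"turn",R.from_matrix(T.T@G).as_rotvec().round(4))
E
python3 -m jog '[{"x":-0.629,"y":-0.483,"z":0.08,"az":1.274},{"x":-0.629,"y":-0.483,"z":0.08,"az":1.274},{"x":-0.629,"y":-0.483,"z":0.08,"az":1.274},{"x":-0.629,"y":-0.483,"z":0.08,"az":1.274},{"x":-0.629,"y":-0.483,"z":0.08,"az":1.274},{"x":-0.629,"y":-0.483,"z":0.08,"az":1.274},{"x":-0.629,"y":-0.483,"z":0.08,"az":1.274},{"x":-0.629,"y":-0.483,"z":0.08,"az":1.274},{"x":-0.629,"y":-0.483,"z":0.08,"az":1.274},{"x":-0.629,"y":-0.483,"z":0.08,"az":1.274}]' 0 30
python3 d.py .648 -.112 .15 -9.7
```

```text
0.1 [0.3029 0.6026 0.2304] shift [-0.6293 -0.4833  0.0813] turn [-1.4000e-03  1.2000e-03  1.2743e+00]validation failed for argument at $[0]...
```

```bash
python3 -m jog '[{"x":-0.035,"y":-0.027,"z":0.005,"ax":0,"ay":0,"az":0.1},{"x":-0.07,"y":-0.054,"z":0.01,"ax":0,"ay":0,"az":0.2},{"x":-0.105,"y":-0.081,"z":0.015,"ax":0,"ay":0,"az":0.3},{"x":-0.14,"y":-0.108,"z":0.02,"ax":0,"ay":0,"az":0.4},{"x":-0.175,"y":-0.135,"z":0.025,"ax":0,"ay":0,"az":0.5},{"x":-0.21,"y":-0.162,"z":0.03,"ax":0,"ay":0,"az":0.6},{"x":-0.245,"y":-0.189,"z":0.035,"ax":0,"ay":0,"az":0.7},{"x":-0.28,"y":-0.216,"z":0.04,"ax":0,"ay":0,"az":0.8},{"x":-0.315,"y":-0.243,"z":0.045,"ax":0,"ay":0,"az":0.9}]' 0 30
python3 d.py .648 -.112 .15 -9.7
```

```text
t: 1.0
eef_pos: [0.4757, 0.2428, 0.186]
tool_rot: [-0.0, 0.633, 0.775, -0.0]
contact_force: [0.9, 1.5, 0.5]
gripper_width: -0.001
grasp_force: 0.0
1.0 [0.4757 0.2428 0.186 ] shift [-0.382   0.098   0.0359] turn [-3.000e-04  0.000e+00  3.704e-01]
```

```bash
python3 -m jog '[{"x":-0.04,"y":0.01,"z":0.004,"ax":0,"ay":0,"az":0.04},{"x":-0.08,"y":0.02,"z":0.008,"ax":0,"ay":0,"az":0.08},{"x":-0.12,"y":0.03,"z":0.012,"ax":0,"ay":0,"az":0.12},{"x":-0.16,"y":0.04,"z":0.016,"ax":0,"ay":0,"az":0.16},{"x":-0.2,"y":0.05,"z":0.02,"ax":0,"ay":0,"az":0.2},{"x":-0.24,"y":0.06,"z":0.024,"ax":0,"ay":0,"az":0.24},{"x":-0.28,"y":0.07,"z":0.028,"ax":0,"ay":0,"az":0.28},{"x":-0.32,"y":0.08,"z":0.032,"ax":0,"ay":0,"az":0.32},{"x":-0.36,"y":0.09,"z":0.036,"ax":0,"ay":0,"az":0.37},{"x":-0.382,"y":0.098,"z":0.036,"ax":0,"ay":0,"az":0.37},{"x":-0.382,"y":0.098,"z":0.036,"ax":0,"ay":0,"az":0.37}]'
python3 d.py .648 -.112 .084 -9.7
python3 - <<'E'
from m import *
P=par("wrist");im=read_camera("wrist");save("pics/w1.png",im)
print(P[2])
n,l,s,c=cv2.connectedComponentsWithStats(masks(im)["o"].astype(np.uint8))
for i in range(1,n):
    if s[i,4]>60: print(s[i],c[i],plane(P,[c[i]],.084))
E
```

```text
t: 2.1
eef_pos: [0.6496, -0.1145, 0.1499]
tool_rot: [0.001, 0.765, 0.644, -0.001]
contact_force: [0.0, 0.3, 0.4]
gripper_width: 0.0
grasp_force: 0.0
2.1 [ 0.6496 -0.1145  0.1499] shift [ 0.0023 -0.002   0.0659] turn [ 0.0006  0.0029 -0.0012]
[ 0.66186453 -0.04086199  0.29131953]
[257 186  46  47 717] [280.76150628 212.42677824] [[ 0.65104588 -0.11059229  0.084     ]]
```

View pics/w1.png

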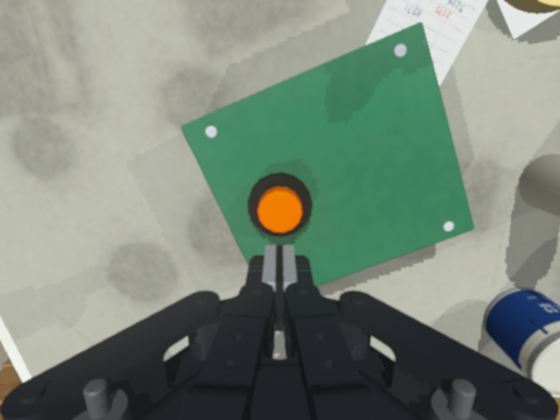

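The wrist view shows the button at (281,212), which puts it at (0.650, -0.111). Pressing now.

```bash
python3 -m jog '[{"x":0.003,"y":0,"z":0.03,"ax":0,"ay":0,"az":0},{"x":0.003,"y":0,"z":0.05,"ax":0,"ay":0,"az":0},{"x":0.003,"y":0,"z":0.062,"ax":0,"ay":0,"az":0},{"x":0.003,"y":0,"z":0.068,"ax":0,"ay":0,"az":0},{"x":0.003,"y":0,"z":0.073,"ax":0,"ay":0,"az":0},{"x":0.003,"y":0,"z":0.073,"ax":0,"ay":0,"az":0},{"x":0.003,"y":0,"z":0.073,"ax":0,"ay":0,"az":0}]'
python3 -m jog '[{"x":0,"y":0,"z":-0.03,"ax":0,"ay":0,"az":0},{"x":0,"y":0,"z":-0.07,"ax":0,"ay":0,"az":0},{"x":0,"y":0,"z":-0.11,"ax":0,"ay":0,"az":0},{"x":0.02,"y":0,"z":-0.15,"ax":0,"ay":0,"az":0},{"x":0.05,"y":-0.02,"z":-0.15,"ax":0,"ay":0,"az":0},{"x":0.1,"y":-0.05,"z":-0.15,"ax":0,"ay":0,"az":0},{"x":0.14,"y":-0.06,"z":-0.15,"ax":0,"ay":0,"az":0},{"x":0.18,"y":-0.08,"z":-0.15,"ax":0,"ay":0,"az":0},{"x":0.22,"y":-0.1,"z":-0.15,"ax":0,"ay":0,"az":0},{"x":0.22,"y":-0.1,"z":-0.15,"ax":0,"ay":0,"az":0}]' 1
python3 - <<'E'
from h import *
im=read_camera("top");np.save("top1.npy",im)
save("pics/top1.png",cv2.resize(im[100:270,90:360],None,fx=2.5,fy=2.5,interpolation=cv2.INTER_CUBIC))
E
python3 d.py .518 .2935 .1 -9.7
```

```text
t: 2.85
eef_pos: [0.6502, -0.1062, 0.0782]
tool_rot: [0.0, 0.763, 0.647, 0.001]
contact_force: [-1.9, 2.2, 4.2]
gripper_width: -0.003
grasp_force: 1.9
t: 3.85
eef_pos: [0.5856, 0.1351, 0.2274]
tool_rot: [-0.001, 0.76, 0.65, 0.001]
contact_force: [0.6, 0.0, 0.7]
gripper_width: 0.997
grasp_force: 0.0
3.9 [0.5867 0.1308 0.2276] shift [ 0.1496 -0.0936  0.1278] turn [ 0.0008 -0.0016  0.0107]
```

View pics/top1.png

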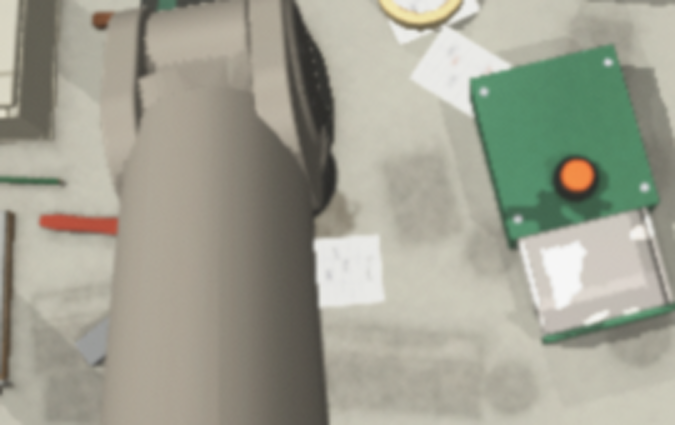

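The drawer is fully open: its floor spans crop (520–670, 215–335), and the drawer front is the green strip along the bottom. Next, above the yellow packet.

```bash
python3 -m jog '[{"x":0.03,"y":-0.02,"z":0.01,"ax":0,"ay":0,"az":0.01},{"x":0.06,"y":-0.04,"z":0.02,"ax":0,"ay":0,"az":0.01},{"x":0.09,"y":-0.06,"z":0.03,"ax":0,"ay":0,"az":0.01},{"x":0.12,"y":-0.08,"z":0.04,"ax":0,"ay":0,"az":0.01},{"x":0.13,"y":-0.094,"z":0.05,"ax":0,"ay":0,"az":0.01},{"x":0.13,"y":-0.094,"z":0.05,"ax":0,"ay":0,"az":0.01},{"x":0.13,"y":-0.094,"z":0.05,"ax":0,"ay":0,"az":0.01}]' 1
cat > w.py <<'E'
import sys
from m import *
P=par("wrist");im=read_camera("wrist");n=sys.argv[1];save(f"pics/{n}.png",im)
m=cv2.morphologyEx(masks(im)["y"].astype(np.uint8),cv2.MORPH_CLOSE,np.ones((15,15)))
k,l,s,c=cv2.connectedComponentsWithStats(m);i=1+s[1:,4].argmax()
print(s[i],c[i],rectw(P,l==i,.014));np.savez(n,K=P[0],D=P[1],o=P[2],A=P[3],c=c[i])
if len(sys.argv)>2:
    d=[np.load(f"{v}.npz") for v in sys.argv[1:3]]
    print("tri",tri([(v["K"],v["D"],v["o"],v["A"]) for v in d],[v["c"] for v in d]))
E
python3 w.py w2
python3 -m jog '[{"x":0,"y":0,"z":0.03,"ax":0,"ay":0,"az":0},{"x":0,"y":0,"z":0.06,"ax":0,"ay":0,"az":0},{"x":0,"y":0,"z":0.06,"ax":0,"ay":0,"az":0},{"x":0,"y":0,"z":0.06,"ax":0,"ay":0,"az":0}]'
python3 w.py w3 w2;python3 d.py .518 .2935 .005 -9.7
```

```text
t: 4.6
eef_pos: [0.5169, 0.2684, 0.1775]
tool_rot: [0.001, 0.767, 0.642, 0.0]
contact_force: [-0.3, -0.7, 0.2]
gripper_width: 1.002
grasp_force: 0.0
[ 259  123   34   62 2014] [275.92701092 153.27904667] (((518.678466796875, 298.49603271484375), (58.847476959228516, 31.288618087768555), 80.53683471679688), [[498.0, 272.0], [529.0, 267.0], [539.0, 325.0], [508.0, 330.0]])
t: 5.05
eef_pos: [0.517, 0.2689, 0.1181]
tool_rot: [0.0, 0.767, 0.642, 0.0]
contact_force: [0.2, 0.9, 0.1]
gripper_width: 0.999
grasp_force: 0.0
[ 254  127   42   76 3017] [275.29897249 164.21246271] (((518.720947265625, 298.7165832519531), (59.386409759521484, 31.29270362854004), 80.66390228271484), [[498.0, 272.0], [529.0, 267.0], [539.0, 325.0], [508.0, 331.0]])
tri (array([ 5.18578217e-01,  2.97458501e-01, -4.48333769e-04]), [np.float64(7.837459227744637e-06), np.float64(7.83745922791037e-06)])
5.1 [0.5174 0.2696 0.1188] shift [ 0.0235 -0.0038  0.1138] turn [ 0.0018 -0.0008 -0.0079]
```

View pics/w3.png

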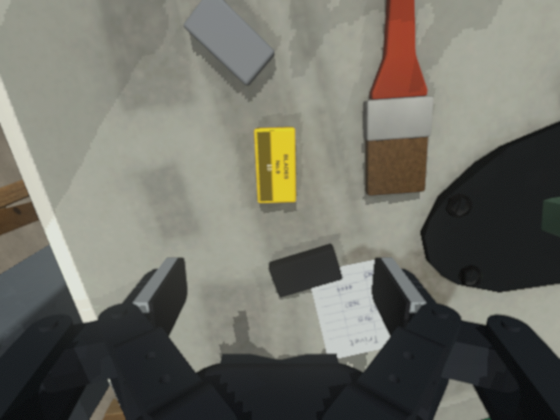

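The wrist view shows the yellow packet at (275,164). It lies at (0.5187, 0.297), measures 31 x 59 mm and its centre is about 8 mm high from top plus scene, all matching the text. Its tool-y angle is -9.4°. Descending and grasping.

```bash
python3 -m jog '[{"x":0.02,"y":-0.004,"z":0.02,"ax":0,"ay":0,"az":-0.01},{"x":0.026,"y":-0.004,"z":0.05,"ax":0,"ay":0,"az":-0.01},{"x":0.026,"y":-0.004,"z":0.08,"ax":0,"ay":0,"az":-0.01},{"x":0.026,"y":-0.004,"z":0.1,"ax":0,"ay":0,"az":-0.01},{"x":0.026,"y":-0.004,"z":0.11,"ax":0,"ay":0,"az":-0.01},{"x":0.026,"y":-0.004,"z":0.114,"ax":0,"ay":0,"az":-0.01},{"x":0.026,"y":-0.004,"z":0.114,"ax":0,"ay":0,"az":-0.01},{"x":0.026,"y":-0.004,"z":0.114,"ax":0,"ay":0,"az":-0.01}]'
python3 -m jog '[{"x":0,"y":0,"z":0,"ax":0,"ay":0,"az":0},{"x":0,"y":0,"z":0,"ax":0,"ay":0,"az":0},{"x":0,"y":0,"z":0,"ax":0,"ay":0,"az":0},{"x":0,"y":0,"z":0,"ax":0,"ay":0,"az":0},{"x":0,"y":0,"z":0,"ax":0,"ay":0,"az":0},{"x":0,"y":0,"z":0,"ax":0,"ay":0,"az":0},{"x":0,"y":0,"z":0,"ax":0,"ay":0,"az":0},{"x":0,"y":0,"z":0,"ax":0,"ay":0,"az":0}]' 0 30
```

```text
t: 5.9
eef_pos: [0.5174, 0.2972, 0.0047]
tool_rot: [0.0, 0.763, 0.646, 0.001]
contact_force: [0.6, 0.2, -1.1]
gripper_width: 0.999
grasp_force: 0.0
t: 6.7
eef_pos: [0.5166, 0.297, 0.0037]
tool_rot: [-0.0, 0.763, 0.646, 0.0]
contact_force: [-1.9, -0.9, 5.1]
gripper_width: 0.363
grasp_force: 30.7
```

Held: the opening of 0.363 is about 31 mm, with 30 N of grip. Lifting now.

```bash
python3 -m jog '[{"x":0,"y":0,"z":-0.02,"ax":0,"ay":0,"az":0},{"x":0,"y":0,"z":-0.06,"ax":0,"ay":0,"az":0},{"x":0,"y":0,"z":-0.1,"ax":0,"ay":0,"az":0},{"x":0,"y":0,"z":-0.14,"ax":0,"ay":0,"az":0},{"x":-0.02,"y":0,"z":-0.16,"ax":0,"ay":0,"az":0.1},{"x":-0.05,"y":0,"z":-0.16,"ax":0,"ay":0,"az":0.2},{"x":-0.08,"y":0,"z":-0.16,"ax":0,"ay":0,"az":0.3},{"x":-0.11,"y":0,"z":-0.16,"ax":0,"ay":0,"az":0.4},{"x":-0.14,"y":0,"z":-0.16,"ax":0,"ay":0,"az":0.5},{"x":-0.17,"y":0,"z":-0.16,"ax":0,"ay":0,"az":0.6},{"x":-0.2,"y":0,"z":-0.16,"ax":0,"ay":0,"az":0.7},{"x":-0.2,"y":0,"z":-0.16,"ax":0,"ay":0,"az":0.7}]'
python3 d.py .556 -.1316 .15 -77.4
```

```text
t: 7.9
eef_pos: [0.4823, 0.095, 0.163]
tool_rot: [0.0, 0.94, 0.342, -0.001]
contact_force: [-0.8, 0.3, -0.2]
gripper_width: 0.364
grasp_force: 30.0
7.9 [0.4823 0.095  0.163 ] shift [-0.089   0.221   0.0133] turn [0.0006 0.0019 0.4773]
```

```bash
python3 -m jog '[{"x":-0.01,"y":0.03,"z":0,"ax":0,"ay":0,"az":0.07},{"x":-0.02,"y":0.06,"z":0,"ax":0,"ay":0,"az":0.14},{"x":-0.04,"y":0.09,"z":0,"ax":0,"ay":0,"az":0.21},{"x":-0.05,"y":0.12,"z":0,"ax":0,"ay":0,"az":0.28},{"x":-0.06,"y":0.15,"z":0,"ax":0,"ay":0,"az":0.35},{"x":-0.07,"y":0.18,"z":0,"ax":0,"ay":0,"az":0.42},{"x":-0.08,"y":0.21,"z":0,"ax":0,"ay":0,"az":0.477},{"x":-0.089,"y":0.221,"z":0.01,"ax":0,"ay":0,"az":0.477},{"x":-0.089,"y":0.221,"z":0.013,"ax":0,"ay":0,"az":0.477},{"x":-0.089,"y":0.221,"z":0.013,"ax":0,"ay":0,"az":0.477}]'
python3 - <<'E'
from m import *
for n in("wrist","top"):
    P=par(n);im=read_camera(n);np.save(f"{n}2.npy",im);np.savez(f"{n}2",K=P[0],D=P[1],o=P[2],A=P[3])
    if n=="wrist": save("pics/w4.png",im)
E
python3 d.py .556 -.1316 .15 -77.4
```

```text
t: 8.9
eef_pos: [0.5586, -0.1253, 0.1494]
tool_rot: [-0.0, 0.993, 0.115, -0.001]
contact_force: [-0.3, -0.3, 0.2]
gripper_width: 0.364
grasp_force: 30.0
9.0 [ 0.5592 -0.1246  0.1501] shift [-0.0047  0.0061  0.0001] turn [-0.0011  0.0003  0.0112]
```

View pics/w4.png

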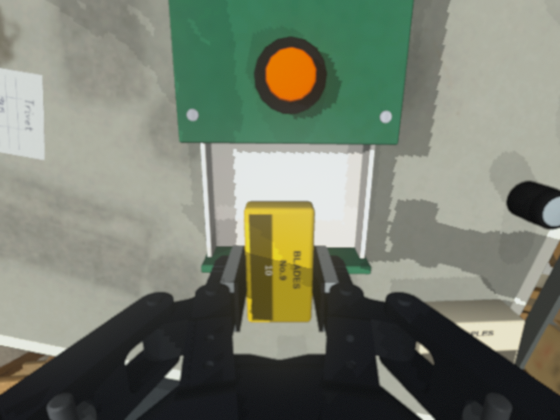

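The wrist view shows the packet held level at (280,260). The drawer opening runs from the case edge (180–398, 143) to the green drawer front (203–370, 260), with walls at columns 207 and 368. I'll work out the drawer middle and heights.

Run:
```python
from m import *
d=np.load("wrist2.npz");W=(d["K"],d["D"],d["o"],d["A"]);d=np.load("top2.npz");T=(d["K"],d["D"],d["o"],d["A"])
e=plane(W,[(180,142),(398,144)],.06);print("case edge",e.round(4).tolist(),np.linalg.norm(e[0]-e[1]))
f=plane(W,[(203,271),(370,271)],.0525);print("front",f.round(4).tolist(),np.linalg.norm(f[0]-f[1]))
v=e[0]-e[1];print("yaw",np.degrees(np.arctan2(-v[0],v[1])))
print("floor mid",(e.mean(0)+f.mean(0))/2)
# two-view: screws (case top) and button collar, outer top corners of drawer front
g=lambda x,y:(90+x/2.5,100+y/2.5)
for n,a,b in(("front L",(203,271),g(545,340)),("front R",(370,271),g(674,312)),("floor at case L",(213,145),g(521,240)),("case corner L",(180,142),g(511,243)),("screw L",(193,115),g(518,219))):
    print(n,tri([W,T],[a,b]))
```

```text
case edge [[0.5899, -0.0441, 0.06], [0.6244, -0.1976, 0.06]] 0.15725188974142576
front [[0.4862, -0.0759, 0.0525], [0.5183, -0.2129, 0.0525]] 0.14068044994502285
yaw 12.669794280103636
floor mid [ 0.55470235 -0.13262763  0.05625   ]
front L (array([ 0.48462783, -0.07625706,  0.05027881]), [np.float64(0.0006913385863091955), np.float64(0.0006913385863091566)])
front R (array([ 0.51145792, -0.21596837,  0.0392362 ]), [np.float64(0.0026980412545335023), np.float64(0.0026980412545335314)])
floor at case L (array([ 0.59021063, -0.06001579,  0.03054922]), [np.float64(0.0031253147996907027), np.float64(0.0031253147996907946)])
case corner L (array([ 0.58695327, -0.04382428,  0.05242106]), [np.float64(0.002391380290442184), np.float64(0.0023913802904420313)])
screw L (array([ 0.60963571, -0.05197672,  0.06176569]), [np.float64(0.001601750654721196), np.float64(0.0016017506547210366)])
```

```bash
python3 -m jog '[{"x":-0.006,"y":0.007,"z":0.02,"ax":0,"ay":0,"az":0.01},{"x":-0.006,"y":0.007,"z":0.05,"ax":0,"ay":0,"az":0.01},{"x":-0.006,"y":0.007,"z":0.08,"ax":0,"ay":0,"az":0.01},{"x":-0.006,"y":0.007,"z":0.08,"ax":0,"ay":0,"az":0.01},{"x":-0.006,"y":0.007,"z":0.08,"ax":0,"ay":0,"az":0.01}]'
python3 d.py .555 -.1325 .0185 -77.4
```

```text
t: 9.5
eef_pos: [0.5551, -0.1337, 0.0708]
tool_rot: [-0.0, 0.994, 0.11, -0.0]
contact_force: [-0.3, 0.5, 0.5]
gripper_width: 0.367
grasp_force: 30.0
9.5 [ 0.5551 -0.1337  0.0708] shift [ 0.0002 -0.0012  0.0523] turn [-0.0004  0.0003  0.0002]
```

```bash
python3 -m jog '[{"x":0,"y":0,"z":0.02,"ax":0,"ay":0,"az":0},{"x":0,"y":0,"z":0.035,"ax":0,"ay":0,"az":0},{"x":0,"y":0,"z":0.045,"ax":0,"ay":0,"az":0},{"x":0,"y":0,"z":0.05,"ax":0,"ay":0,"az":0},{"x":0,"y":0,"z":0.052,"ax":0,"ay":0,"az":0},{"x":0,"y":0,"z":0.052,"ax":0,"ay":0,"az":0},{"x":0,"y":0,"z":0.052,"ax":0,"ay":0,"az":0}]'
python3 -m jog '[{"x":0,"y":0,"z":0,"ax":0,"ay":0,"az":0},{"x":0,"y":0,"z":0,"ax":0,"ay":0,"az":0},{"x":0,"y":0,"z":0,"ax":0,"ay":0,"az":0},{"x":0,"y":0,"z":0,"ax":0,"ay":0,"az":0},{"x":0,"y":0,"z":0,"ax":0,"ay":0,"az":0},{"x":0,"y":0,"z":0,"ax":0,"ay":0,"az":0}]' 0.62
```

```text
t: 10.2
eef_pos: [0.5552, -0.1348, 0.0187]
tool_rot: [0.0, 0.994, 0.109, 0.0]
contact_force: [-0.0, -0.4, 0.1]
gripper_width: 0.366
grasp_force: 30.0
t: 10.8
eef_pos: [0.5549, -0.1346, 0.0183]
tool_rot: [-0.0, 0.994, 0.109, 0.0]
contact_force: [-0.0, -0.4, 0.6]
gripper_width: 0.622
grasp_force: 0.0
```

```bash
python3 -m jog '[{"x":0,"y":0,"z":-0.01,"ax":0,"ay":0,"az":0},{"x":0,"y":0,"z":-0.03,"ax":0,"ay":0,"az":0},{"x":0,"y":0,"z":-0.06,"ax":0,"ay":0,"az":0},{"x":0,"y":0,"z":-0.1,"ax":0,"ay":0,"az":0},{"x":0,"y":0,"z":-0.14,"ax":0,"ay":0,"az":0},{"x":-0.03,"y":0,"z":-0.16,"ax":0,"ay":0,"az":0},{"x":-0.05,"y":0,"z":-0.17,"ax":0,"ay":0,"az":0},{"x":-0.05,"y":0,"z":-0.17,"ax":0,"ay":0,"az":0}]'
python3 w.py w5
```

```text
t: 11.6
eef_pos: [0.5043, -0.1468, 0.1903]
tool_rot: [-0.001, 0.994, 0.108, 0.001]
contact_force: [0.2, -0.1, -0.2]
gripper_width: 0.619
grasp_force: 0.0
[ 262   97   33   64 2034] [278.34660767 128.35889872] (((555.2365112304688, -134.32199096679688), (60.5572624206543, 31.119369506835938), 12.857121467590332), [[522.0, -126.0], [529.0, -156.0], [588.0, -143.0], [581.0, -112.0]])
```

View pics/w5.png

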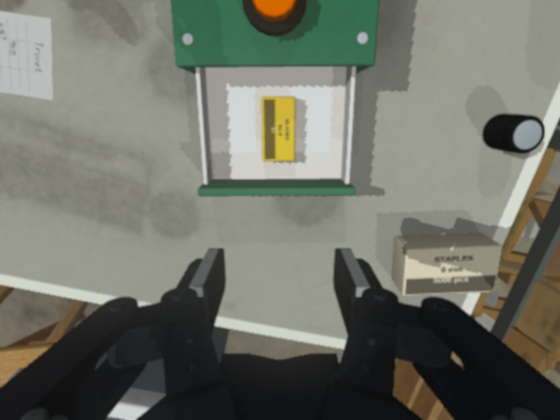

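The yellow packet lies flat in the middle of the open drawer at (278,128). The staple packet at (447,265) is untouched, and the gripper is clear of everything.

```bash
python3 -c "from station import *; print(hand_in())"
```

```text
the job is handed in; nothing more can be done
None
```

Job handed in: the button was pressed, the drawer is fully open, the yellow blade packet lies flat in the middle of it, and the staple packet was left alone; no verdict was shown.

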